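# Put the returned car parts away

## Robot

A 6-joint arm with a two-finger parallel gripper is mounted at the origin on the work surface. World frame = base frame: x ahead of the robot, y to its left, z up, the work surface at z = 0. Lengths are in m, angles in rad, forces in N, time in s.
With the tool pointing down it reaches from about 0.25 to 0.8 m from the base axis. Payload 8.5 kg.
Tool frame: the origin (TCP) lies midway between the tips of the shut fingers; the grasp point (between the pads) lies robot.grip_depth behind it (robot.grip_depth is the distance from the TCP to the grasp point, in m); z points along the fingers, x is the direction in which the jaws open and shut, and the axes are right-handed (so a half turn about z gives the same grasp; the last joint's range is limited). The gripper opens to 85 mm and grips with 20 to 120 N. Pads are 22 mm wide; open, the fingers measure 114 mm over their backs; the gripper's body (76 mm by 85 mm) begins 54 mm behind the grasp point. The pads swing forward as they close: fully open they stand 13 mm farther back than shut.
Start: joints at [1.195, 0.238, -0.013, 1.319, 0, 1.571], TCP at [0.193, 0.488, 0.231] pointing down, gripper open.
Joint ranges: [-2.66, 2.66], [-1.03, 1.9], [-1.14, 1.46], [-1.82, 2.27], [-1.45, 1.34], [-3.14, 3.14]. Speed limits (rad/s): [2.22, 2.22, 2.79, 3.14, 3.14, 3.14].

## Interface

Orientations are given as a unit quaternion [x, y, z, w].
In Python, from bench import robot gives the robot as it stands. Calls block until the motion is done:
- robot.goto(position, orientation): joint-space move of the TCP to a pose.
- robot.line_to(position, rotation=None, velocity=0.15): straight line of the TCP; rotation=None keeps the orientation; velocity is the mean speed in m/s.
- robot.move_joints(angles): joint-space move.
- robot.let_go() and robot.grab(force=None): open the fingers fully, or close them until they stop; force is the grip in N (None keeps the last).
- robot.dwell(seconds).
- robot.solve_ik(position, orientation): joint angles nearest the present ones, or None.
- robot.read_camera(name): name is "side" or "top" or "wrist"; returns (picture, depth): 384x512x3 uint8, red, green, blue; 384x512 float32, m along the optical axis (not along the pixel's ray), 0 where there is no reading.
- robot.calibration(name): a dict with "fx", "fy", "cx", "cy" (pixels), "R" (3x3) and "t" (3): a world point X has camera coordinates R X + t. Camera axes: x right, y down, z forward; pixel columns grow to the right and rows downward; lengths in m; the calibration is good to about 2 mm. A picture is of the moment at which its call begins: read the wrist's pose just before it. calibration takes no time and is no camera call; for the wrist camera it gives the pose at the moment of the call.
A pose or a line that the arm cannot do raises robot.IKError and nothing moves.
- robot.hand_in(): hands the job in, once; it reports no verdict.
Readings, each from a call of its own:
- robot.get_time_s(): time.
- robot.get_qpos(): joint angles.
- robot.get_joint_velocities(): joint speeds.
- robot.get_effort(): joint torques, N m.
- robot.get_tool_pos(): TCP position.
- robot.get_tcp_rot(): TCP orientation.
- robot.get_contact_force(): force on the tool from outside, world axes, zero at the start.
- robot.get_moment(): the same for the moment, N m.
- robot.get_width(): opening from 0.0 (shut) to 1.0 (fully open).
Only numpy, scipy, OpenCV 4.12 (cv2) and the standard library are available. Lean on these libraries where they do the work, as an engineer would, in place of code of your own. Each camera call takes 0.05 s, during which the arm holds its last target.

## Task

Sort the returned car parts on the bench into their stock containers: both wheel bearings into the blue bin, both brake pads into the yellow bin, and the oil filter into the cardboard carton. The bearings and pads must each lie flat on the bottom of their bin, side by side and not on top of one another, and the filter must stand upright in the carton. Set the parts down rather than dropping or throwing them, and leave the roll of packing tape where it is.

Things in the scene. Friction and masses are not known exactly. Their poses are not given: they have to be found in the camera images.
- bearing_orange_mid (a point): wheel bearing lying flat on the bench: steel ring 52 mm outside diameter, 25 mm bore, 26 mm high, with orange seals on its flat faces; about 0.2 kg. Point: its centre, half-way up (13 mm above its underside); z axis along the bore, up
- bearing_black_mid (a point): wheel bearing lying flat on the bench: steel ring 52 mm outside diameter, 25 mm bore, 26 mm high, with black seals on its flat faces; about 0.2 kg. Point: its centre, half-way up (13 mm above its underside); z axis along the bore, up
- pad_red_mid (a point): brake pad lying flat on the bench, friction side up: red painted backing plate 88 mm (its x) by 42 mm (its y) by 8 mm thick, with two black friction blocks on it as wide as the plate (42 mm) and each 29 mm long, 18 mm high in all with straight sides; about 0.2 kg. Point: its centre, half-way up (9 mm above its underside); x axis along its length, z up. At the start its length lies within 30 degrees of world x
- pad_green_mid (a point): brake pad lying flat on the bench, friction side up: green painted backing plate 88 mm (its x) by 42 mm (its y) by 8 mm thick, with two black friction blocks on it as wide as the plate (42 mm) and each 29 mm long, 18 mm high in all with straight sides; about 0.2 kg. Point: its centre, half-way up (9 mm above its underside); x axis along its length, z up. At the start its length lies within 30 degrees of world x
- oil_filter_mid (a point): oil filter standing on end on the bench: white round canister with a green band and a dark steel foot, 58 mm diameter at the foot and 57 mm above it, 65 mm high, about 0.3 kg. Point: its centre, half-way up (32.5 mm above its underside); z axis up
- blue_bin: blue plastic open bin for bearings, fixed to the bench, outside 150 mm (its x) by 200 mm (its y), 45 mm high, walls and floor 4 mm thick (inside 142 x 192 mm, its floor 4 mm above the bench). Origin: centre of its underside; x and y axes along its sides, z up. It stands with its short side roughly along world x, turned by up to 6 degrees; the three containers stand side by side in a row beyond the loose parts, in any order
- yellow_bin: yellow plastic open bin for brake pads, fixed to the bench, outside 150 mm (its x) by 200 mm (its y), 45 mm high, walls and floor 4 mm thick (inside 142 x 192 mm, its floor 4 mm above the bench). Origin: centre of its underside; x and y axes along its sides, z up. It stands with its short side roughly along world x, turned by up to 6 degrees; the three containers stand side by side in a row beyond the loose parts, in any order
- carton: open brown cardboard carton for oil filters, fixed to the bench, outside 150 mm (its x) by 200 mm (its y), 45 mm high, walls and floor 4 mm thick (inside 142 x 192 mm, its floor 4 mm above the bench). Origin: centre of its underside; x and y axes along its sides, z up. It stands with its short side roughly along world x, turned by up to 6 degrees; the three containers stand side by side in a row beyond the loose parts, in any order
- tape_roll: roll of amber packing tape lying flat among the parts, to be left alone: ring 88 mm outside diameter, 76 mm hole, 48 mm high, loose. Origin: centre of its underside. Parts and tape roll stand on the bench top (height 0) in any order, their centres about 95 to 160 mm from their neighbours

How it is judged:
At the end, for the whole second after the job is handed in: Bearings in the blue bin, pads in the yellow bin, filter in the carton: each centre inside the walls, at most 8 mm (pads 7 mm) above its height when resting on the container's floor, flat or upright within 0.15 rad, and slower than 20 mm/s (x of bearing_orange_mid in the frame of blue_bin between -0.071 and 0.071 m and y of bearing_orange_mid in the frame of blue_bin between -0.096 and 0.096 m and z of bearing_orange_mid in the frame of blue_bin between 0 and 0.025 m and angle between each of bearing_orange_mid, bearing_black_mid, pad_red_mid, pad_green_mid, oil_filter_mid's own z axis and vertical below 0.15 rad and linear speed of each of bearing_orange, bearing_black, pad_red, pad_green, oil_filter below 0.02 m/s and x of bearing_black_mid in the frame of blue_bin between -0.071 and 0.071 m and y of bearing_black_mid in the frame of blue_bin between -0.096 and 0.096 m and z of bearing_black_mid in the frame of blue_bin between 0 and 0.025 m and x of pad_red_mid in the frame of yellow_bin between -0.071 and 0.071 m and y of pad_red_mid in the frame of yellow_bin between -0.096 and 0.096 m and z of pad_red_mid in the frame of yellow_bin between 0 and 0.02 m and x of pad_green_mid in the frame of yellow_bin between -0.071 and 0.071 m and y of pad_green_mid in the frame of yellow_bin between -0.096 and 0.096 m and z of pad_green_mid in the frame of yellow_bin between 0 and 0.02 m and x of oil_filter_mid in the frame of carton between -0.071 and 0.071 m and y of oil_filter_mid in the frame of carton between -0.096 and 0.096 m and z of oil_filter_mid in the frame of carton between 0 and 0.0445 m); the robot touches nothing.
It fails at once if a part is dropped or thrown: it moves faster than 0.9 m/s (a free fall of about 4 cm) while the fingers do not touch it ((linear speed of bearing_orange above 0.9 m/s and not (contact force between the fingers and bearing_orange above 0.05 N)) or (linear speed of bearing_black above 0.9 m/s and not (contact force between the fingers and bearing_black above 0.05 N)) or (linear speed of pad_red above 0.9 m/s and not (contact force between the fingers and pad_red above 0.05 N)) or (linear speed of pad_green above 0.9 m/s and not (contact force between the fingers and pad_green above 0.05 N)) or (linear speed of oil_filter above 0.9 m/s and not (contact force between the fingers and oil_filter above 0.05 N))).
It fails at once if the tape roll is moved more than 30 mm from where it stood (distance of tape_roll from where it was at the start of the episode above 0.03 m).
It also fails if it takes over 122 s, if anything falls off the work surface, if the arm or the gripper's body presses on something with over 40 N, if the wrist force passes 120 N, or if a joint passes its speed limit or range.

## Working session

There is one attempt and no reset: what is moved stays moved. The work goes in short steps, each a Python script; the robot and the scene stay as the last script left them, time stands still between calls to the robot, and variables do not carry over. Pictures are saved under pics/ and viewed, and the job is handed in when it is done.

```bash
ls; mkdir -p pics
python3 - <<'E'
from bench import robot
import cv2,numpy as np
for n in("top","side","wrist"):
    p,d=robot.read_camera(n); c=robot.calibration(n)
    cv2.imwrite(f"pics/{n}0.png",cv2.cvtColor(p,cv2.COLOR_RGB2BGR)); np.savez(f"pics/{n}0.npz",p=p,d=d,**c)
    print(n,{k:np.round(v,3).tolist() for k,v in c.items()}, (d==0).mean())
print(robot.grip_depth,robot.get_time_s(),robot.get_tcp_rot(),robot.get_tool_pos(),robot.get_width())
E
```

```text
pics
top {'fx': 469.715, 'fy': 469.715, 'cx': 252.79, 'cy': 188.073, 'R': [[-0.012, -1.0, -0.021], [-0.984, 0.015, -0.179], [0.18, 0.019, -0.984]], 't': [0.021, 0.494, 1.119]} 0.0038604736328125
side {'fx': 416.911, 'fy': 416.911, 'cx': 260.485, 'cy': 188.169, 'R': [[0.983, -0.181, -0.014], [-0.151, -0.772, -0.617], [0.101, 0.609, -0.787]], 't': [-0.48, 0.085, 0.951]} 0.004002888997395833
wrist {'fx': 313.394, 'fy': 313.394, 'cx': 253.029, 'cy': 188.735, 'R': [[0.368, 0.93, -0.001], [0.88, -0.347, 0.325], [0.302, -0.12, -0.946]], 't': [-0.524, -0.042, 0.38]} 0.003916422526041667
0.0187 0.15 [ 8.26750654e-01  5.62568265e-01 -4.58730518e-04  3.05758741e-04] [0.19257238 0.48807968 0.23081809] 1.0003257362203553
```

View pics/top0.png

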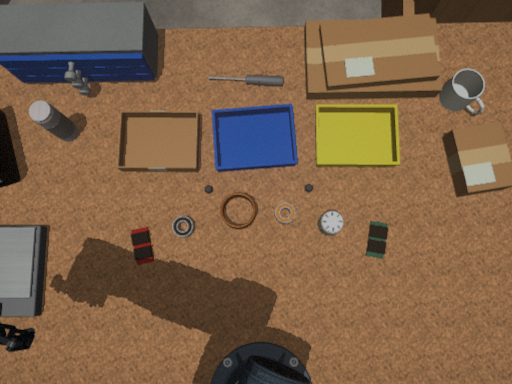

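View pics/side0.png

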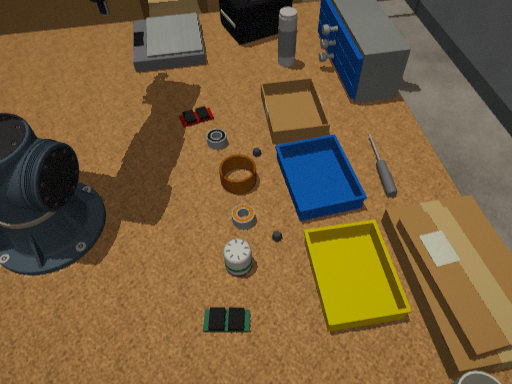

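Run:
```python
import numpy as np
f=np.load('pics/top0.npz')
d=f['d'];v,u=np.mgrid[:384,:512]
P=np.stack([(u-f['cx'])/f['fx']*d,(v-f['cy'])/f['fy']*d,d],-1)
W=(P-f['t'])@f['R']
for r in range(20,384,24): print(r,' '.join('%4d'%(1000*W[r,c,2]) for c in range(4,512,24)))
```

```text
20  161  157  163  159  156  163  107 -741 -740 -745 -756 -748 -746 -747   53   83   82   78 -294 -290 -293 -293
44  158  159  159  160  162  161   99    1    1   -1    2   -1    0   53   80   78   85   80   51    4    0    0
68  104  103  104   98   97  100   81    0    0    3   -1   -2    3   53   78   78   84   78   81   -2    0    1
92   -4    0   -2   -2   -2    2    2   -2   -2    1    2   -4   -1   51   48   48   46   38   39    4   -2    1
116   19   -2  155    0    1   16   14   17   44   12    2    3   47   45    0    4    5    0    2    0    0    0
140   44    2   -2   -1    0    3   10    2   42    2    7    4   44   43    0    5    5    2    0   70   69    0
164   78    0    1    4  -10    8    6    6   36    7    4   41   37   38   47   46   47    0    3   65   73   68
188    0    1    0    0    0    0    0   -2   -2    0    5    3    0    0   -5    1   -1    0   -3   32   70    0
212    0    1    0   -1   -1    0   -1    1    0   49    1   -1   25   -2    2    2    1    2    1   -3    2    2
236   47   49   -3    0   -5    2   12    0    1   -1    0   -1   -1    1   -1    3    1   -1   -3   -1   -1    4
260   48   46    4    1    1    4    5    3   -2    0    2   -2    0   -3   -1    1    4   -2   -1   -1    0    3
284   47   51    4    0    0    2    0    1    1    0    0    0    0    2    2   -2   -2    1    2    0    0    0
308   39   42   -2    2    4    0    0    1    0   -1    2   -1    2   -4   -1    2   -1    1    0    1   -3    0
332  335  268   -4   -4    1    0    0    0    3    0    0    0    2    1   -2    1   -1    2    0    0    0    3
356    0    0   -3   -1   -1    2    0   -4    3    1   17   11   10   -1    0    4    0    0    0    0   -3    2
380   -3    0   -1   -2   -2    0    2    1    0   15  230  258  255    1    1    0    1    0    3   -4    0   -1
```

The top view shows, left to right:

| Item | Pixel position |
|---|---|
| Red pad | (142,246) |
| Black bearing | (183,227) |
| Tape roll | (239,210) |
| Orange bearing | (285,213) |
| Filter | (332,222) |
| Green pad | (377,240) |
| Carton | (160,141) |
| Blue bin | (255,138) |
| Yellow bin | (357,135) |

There are also two small black objects at (209,188) and (309,188), which I'll avoid. The side view agrees with this layout. Next I'll measure everything from both clouds.

```bash
cat > meas.py <<'E'
import numpy as np,cv2
from scipy.optimize import least_squares
def cloud(f):
    d=f['d'];v,u=np.mgrid[:384,:512]
    P=np.stack([(u-f['cx'])/f['fx']*d,(v-f['cy'])/f['fy']*d,d],-1)
    W=(P-f['t'])@f['R']; return W,(d>0)
def proj(f,X):
    c=f['R']@np.asarray(X)+f['t']; return f['fx']*c[0]/c[2]+f['cx'],f['fy']*c[1]/c[2]+f['cy']
def circ(p,r=None):
    m=p.mean(0)
    if r: s=least_squares(lambda q:np.hypot(*(p-q[:2]).T)-r,m,loss='soft_l1',f_scale=.002)
    else: s=least_squares(lambda q:np.hypot(*(p-q[:2]).T)-q[2],[*m,.03],loss='soft_l1',f_scale=.002)
    return s.x
E
python3 - <<'E'
from meas import *
T=np.load('pics/top0.npz');S=np.load('pics/side0.npz')
WT,mT=cloud(T)
seeds=dict(pad_red=(142,246),bearing_black=(183,227),tape=(239,210),bearing_orange=(285,213),filter=(332,222),pad_green=(377,240),carton=(160,141),blue=(255,138),yellow=(357,135),dotL=(209,188),dotR=(309,188))
for n,(u,v) in seeds.items():
    c=np.median(WT[v-2:v+3,u-2:u+3,:2].reshape(-1,2),0)
    bin_=n in('carton','blue','yellow'); R=.135 if bin_ else (.055 if 'dot' not in n else .02)
    for nm,f in(('top',T),('side',S)):
        W,m=cloud(f); P=W[m]
        # local ground offset
        q=P[np.hypot(*(P[:,:2]-c).T)<R]
        g=q[q[:,2]<.12]
        lo=.036 if bin_ else .009; 
        if 'dot' in n: lo=.005
        k=q[(q[:,2]>lo)&(q[:,2]<(.055 if bin_ else .08))]
        if bin_: k=k[np.hypot(*(k[:,:2]-c).T)<.13]
        if len(k)<5: print(n,nm,'few');continue
        zt=np.percentile(k[:,2],[50,90,97])*1000
        r=cv2.minAreaRect((k[:,:2]*1000).astype(np.float32))
        fl=q[np.hypot(*(q[:,:2]-c).T)<.04] ; 
        print(n,nm,len(k),'z50/90/97',zt.round(1),'rect c',np.round(r[0],1),'size',np.round(r[1],1),'ang',round(r[2],1), 'floor',round(np.median(fl[:,2])*1000,1))
E
```

```text
pad_red top 508 z50/90/97 [17.7 20.7 22.8] rect c [357.4 296.9] size [87.1 43.8] ang 12.7 floor 14.4
pad_red side 306 z50/90/97 [17.  19.  20.1] rect c [359.6 290.5] size [86.2 46.7] ang 8.8 floor 15.1
bearing_black top 298 z50/90/97 [25.8 28.8 30.5] rect c [403.  192.3] size [51.6 50.8] ang 64.7 floor 2.9
bearing_black side 302 z50/90/97 [24.4 27.  27.7] rect c [405.1 186.5] size [50.9 53.3] ang 13.8 floor 13.4
tape top 388 z50/90/97 [46.6 50.6 51.8] rect c [438.9  53. ] size [86.4 86.3] ang 87.5 floor 1.3
tape side 876 z50/90/97 [34.1 47.9 48.8] rect c [441.2  47.3] size [86.5 88.3] ang 18.1 floor 16.0
bearing_orange top 286 z50/90/97 [25.7 28.7 30. ] rect c [433.4 -64.4] size [49.9 50.7] ang 88.5 floor 2.3
bearing_orange side 407 z50/90/97 [25.  27.3 28.1] rect c [435.7 -70. ] size [53.  50.9] ang 36.6 floor 10.5
filter top 496 z50/90/97 [63.4 66.6 68.2] rect c [ 405.  -173.7] size [55.5 55. ] ang 89.2 floor 59.8
filter side 849 z50/90/97 [62.2 65.5 66.5] rect c [ 407.6 -181.7] size [55.  55.7] ang 38.0 floor 51.1
pad_green top 498 z50/90/97 [17.8 21.  22.2] rect c [ 365.7 -291.3]
[... 443 characters left out ...]
1
blue side 1112 z50/90/97 [44.2 46.4 47.2] rect c [629.4   5.9] size [159.3 210. ] ang 3.4 floor 3.7
yellow top 1353 z50/90/97 [45.2 50.3 52.7] rect c [ 652.5 -249.2] size [207.8 207.8] ang 89.0 floor 4.1
yellow side 2318 z50/90/97 [45.  50.  51.8] rect c [ 653.7 -253.5] size [209.2 205.8] ang 88.9 floor 4.1
dotL top 57 z50/90/97 [15.9 19.6 20.5] rect c [496.4 132.1] size [20.7 23.5] ang 68.1 floor 1.3
dotL side 55 z50/90/97 [15.4 18.  19.1] rect c [500.8 122.7] size [17.2 18.1] ang 79.2 floor 1.2
dotR top 51 z50/90/97 [16.6 20.3 20.6] rect c [ 499.9 -123.2] size [23.3 17.4] ang 22.5 floor 1.2
dotR side 76 z50/90/97 [15.9 19.  19.6] rect c [ 499.9 -131.7] size [16.5 20. ] ang 86.9 floor 1.3
```

Heights and sizes match the description. The top and side cameras disagree by about 2 mm in x and 5.5 mm in y, so I'll use the wrist camera at opposed yaws as a tie-breaker.

```bash
cat > h.py <<'E'
from bench import robot
import numpy as np,cv2
from meas import *
def q(deg):
    a=np.radians(deg)/2; return np.array([np.cos(a),np.sin(a),0,0])
def snap(cam,name):
    c=robot.calibration(cam); p,d=robot.read_camera(cam)
    cv2.imwrite(f"pics/{name}.png",cv2.cvtColor(p,cv2.COLOR_RGB2BGR)); np.savez(f"pics/{name}.npz",p=p,d=d,**c)
    return dict(p=p,d=d,**c)
E
python3 - <<'E'
from h import *
for i,(x,y,a) in enumerate([(.46,.1,80),(.46,.1,-95),(.46,-.1,-95),(.46,-.1,80)]):
    p=np.array([x,y,.3]); s=robot.solve_ik(p,q(a)); print(a,None if s is None else np.round(s,2))
    if s is None: continue
    robot.goto(p,q(a)); robot.dwell(.2); snap('wrist','w%d'%i); print(robot.get_tool_pos(),robot.get_time_s())
E
python3 - <<'E'
import cv2
cv2.imwrite('pics/wm.png',cv2.resize(cv2.vconcat([cv2.hconcat([cv2.imread('pics/w%d.png'%i) for i in r]) for r in((0,1),(2,3))]),(800,600)))
E
```

```text
80 [0.21 0.13 0.02 1.46 0.   0.39]
[0.45988708 0.10059634 0.29987452] 2.1417
-95 [ 0.21  0.13  0.02  1.46  0.   -2.84]
[0.45999876 0.10000414 0.29999063] 5.1083
-95 [-0.21  0.13  0.02  1.46  0.    3.01]
[ 0.45999613 -0.09998206  0.29999375] 10.1667
80 [-0.21  0.13  0.02  1.46  0.   -0.04]
[ 0.46000709 -0.10000947  0.30000294] 13.0
```

View pics/wm.png

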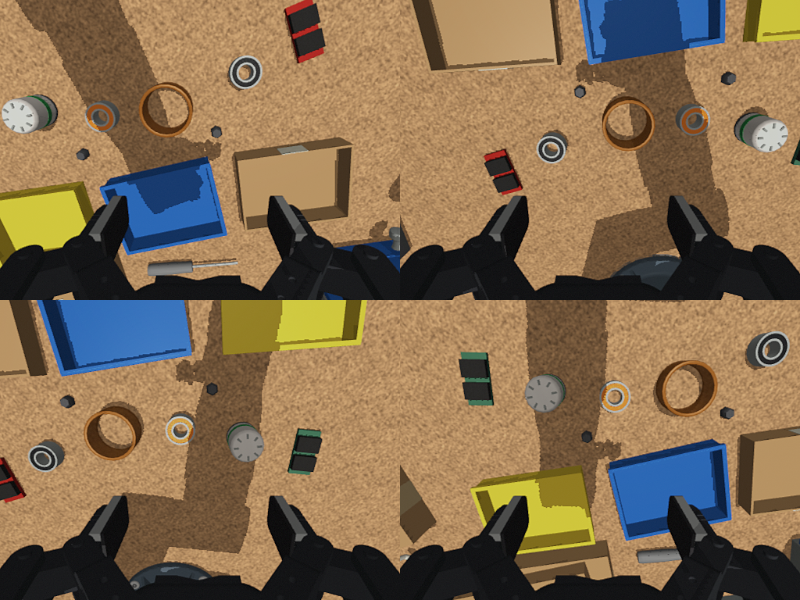

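The four wrist views show all the parts, with the fingers at the lower edge. Now I'll compare the centres measured in each view.

```bash
cat > m2.py <<'E'
from meas import *
C=dict(pad_red=(358,294),bearing_black=(404,189),tape=(440,50),bearing_orange=(434.5,-67),filter=(406,-178),pad_green=(366.5,-294))
def top_pts(f,n,R=.052):
    W,m=cloud(f); P=W[m]; c=np.array(C[n])/1000
    k=P[(np.hypot(*(P[:,:2]-c).T)<R)]
    h=dict(b=.026,p=.018,t=.048,f=.065)[n[0]]
    return k[abs(k[:,2]-h)<.006] if n[0]!='p' else k[(k[:,2]>.012)&(k[:,2]<.026)]
if __name__=='__main__':
    for n in C:
        for v in('top0','side0','w0','w1','w2','w3'):
            f=np.load(f'pics/{v}.npz'); k=top_pts(f,n)
            if len(k)<150: continue
            r=cv2.minAreaRect((k[:,:2]*1000).astype(np.float32))
            print(n,v,len(k),np.round(r[0],1),np.round(r[1],1),round(r[2],1),'z',round(np.median(k[:,2])*1e3,1))
E
python3 m2.py
```

```text
pad_red top0 422 [356.2 296.6] [84.7 43.8] 12.7 z 18.4
pad_red side0 260 [361.6 291.2] [70.  46.7] 11.5 z 17.4
pad_red w0 1847 [358.1 294.3] [66.  43.3] 11.9 z 16.7
pad_red w1 1099 [358.8 293.1] [66.6 43.1] 12.1 z 16.4
pad_red w2 560 [353.6 276.8] [35.  76.4] 72.4 z 16.3
bearing_black top0 269 [404.5 192.4] [50.8 50.7] 88.9 z 26.0
bearing_black side0 215 [404.1 185.7] [53.1 49.6] 83.3 z 25.4
bearing_black w0 1089 [403.8 190. ] [51.3 51.5] 84.1 z 24.5
bearing_black w1 839 [404.7 188.7] [51.5 51.7] 44.3 z 24.3
bearing_black w2 865 [404.5 188.3] [52.3 52.1] 55.9 z 24.2
bearing_black w3 1307 [403.8 189.7] [53.  50.6] 80.1 z 24.3
tape top0 273 [439.8  53. ] [86.3 84.8] 88.6 z 48.1
tape side0 294 [441.1  46.3] [86.8 85.4] 80.1 z 47.1
tape w0 1010 [440.2  50.6] [86.5 86.7] 79.5 z 46.4
tape w1 949 [441.1  50.1] [86.3 86.5] 41.8 z 46.3
tape w2 958 [441.2  48.8] [86.3 86.8] 76.8 z 46.1
tape w3 1144 [440.2  50.2] [86.6 86.9] 88.1 z 46.3
bearing_orange top0 270 [433.4 -64.4] [49.9 50.7] 88.5 z 25.9
bearing_orange side0 317 [436.4 -68.1] [54.4 49.5] 79.7 z 25.5
bearing_orange w0 962 [434.3 -66.1] [52.7 50.7] 79.7 z 24.5
bearing_orange w1 947 [435.4 -67.4] [52.  50.9] 84.1 z 24.4
bearing_orange w2 884 [435.5 -67.2] [50.9 51.3] 84.8 z 24.3
bearing_orange w3 980 [434.8 -66. ] [51.4 50.8] 80.0 z 24.5
filter top0 409 [ 405.8 -174. ] [52.9 54.4] 20.4 z 64.1
filter side0 525 [ 407.6 -180.9] [54.1 53. ] 32.4 z 64.0
filter w0 1471 [ 407.2 -175.1] [52.9 53.7] 69.0 z 62.8
filter w1 1352 [ 407.6 -177. ] [52.2 53. ] 42.7 z 62.7
filter w2 1283 [ 407.8 -178.2] [53.1 53. ] 60.4 z 62.7
filter w3 1593 [ 406.5 -176.8] [53.2 52.9] 4.7 z 62.7
pad_green top0 434 [ 365.6 -291.2] [43.8 82.6] 79.1 z 18.2
pad_green side0 694 [ 367.8 -297.2] [42.2 67.7] 79.6 z 18.1
pad_green w2 1193 [ 367.  -294.9] [43.1 67. ] 78.1 z 16.6
pad_green w3 1566 [ 366.4 -293.8] [43.4 66. ] 79.4 z 16.7
```

The wrist mean agrees with the mean of the top and side values, so the biases cancel. Next, the bins, masked by colour and fitted from top, side and wrist.

```bash
cat > m3.py <<'E'
from meas import *
B=dict(carton=(625,254),blue=(628.5,8.6),yellow=(653,-251))
def fit(f,n):
    W,m=cloud(f); hsv=cv2.cvtColor(f['p'],cv2.COLOR_RGB2HSV).astype(int)
    c=np.array(B[n])/1000
    if n=='blue': m=m&(hsv[...,0]>100)&(hsv[...,0]<130)&(hsv[...,1]>120)
    if n=='yellow': m=m&(hsv[...,0]>24)&(hsv[...,0]<36)&(hsv[...,1]>150)
    P=W[m]; k=P[(abs(P[:,0]-c[0])<.10)&(abs(P[:,1]-c[1])<.13)&(P[:,2]>.039)&(P[:,2]<.052)]
    # robust fit: points on rim centreline rectangle 146x196
    def res(p):
        R=np.array([[np.cos(p[2]),np.sin(p[2])],[-np.sin(p[2]),np.cos(p[2])]])
        d=abs((k[:,:2]-p[:2])@R.T)-[.073,.098]
        out=np.hypot(*np.maximum(d,0).T)+np.minimum(d.max(1),0)
        return out
    best=min((least_squares(res,[*c,a],loss='soft_l1',f_scale=.002) for a in(-.08,0,.08)),key=lambda s:s.cost)
    return best.x,len(k),np.median(abs(best.fun)),np.median(k[:,2])
if __name__=='__main__':
    for n in B:
        for v in('top0','side0','w0','w1','w2','w3'):
            f=np.load(f'pics/{v}.npz'); 
            try: x,N,e,z=fit(f,n)
            except Exception as ex: continue
            print(n,v,N,np.round(x[:2]*1e3,1),'yaw',round(np.degrees(x[2]),2),'res mm',round(e*1e3,2),'z',round(z*1e3,1))
E
python3 m3.py
```

```text
carton top0 596 [623.4 255.6] yaw -1.16 res mm 1.28 z 44.6
carton side0 470 [625.3 249.9] yaw -1.25 res mm 1.31 z 43.7
carton w0 1699 [623.4 253.3] yaw -1.24 res mm 1.19 z 43.4
carton w1 1470 [624.7 252. ] yaw -1.26 res mm 1.17 z 43.5
carton w2 713 [624.7 251.7] yaw -1.15 res mm 1.1 z 43.2
carton w3 975 [623.5 252.9] yaw -1.21 res mm 1.1 z 43.3
blue top0 814 [626.6  10.9] yaw 3.61 res mm 1.95 z 45.0
blue side0 1001 [628.    4.7] yaw 3.67 res mm 2.15 z 44.4
blue w0 2226 [626.3   9.6] yaw 3.66 res mm 1.9 z 43.7
blue w1 2000 [626.4   8.8] yaw 3.79 res mm 1.78 z 43.7
blue w2 2284 [626.5   7.7] yaw 3.79 res mm 1.88 z 43.7
blue w3 2441 [626.1   8.4] yaw 3.73 res mm 1.93 z 43.6
yellow top0 717 [ 628.7 -248.5] yaw -0.99 res mm 1.83 z 45.1
yellow side0 1351 [ 630.2 -254.6] yaw -0.92 res mm 2.02 z 44.8
yellow w0 584 [ 628.2 -249.1] yaw -0.99 res mm 1.62 z 43.9
yellow w1 722 [ 628.3 -249.2] yaw -0.77 res mm 1.94 z 43.8
yellow w2 1426 [ 628.6 -251. ] yaw -0.39 res mm 1.6 z 43.8
yellow w3 1248 [ 629.6 -250.5] yaw -0.78 res mm 1.87 z 43.9
```

Measurements are consistent across all views and with the stated sizes. Starting with the black bearing.

```bash
cat >> h.py <<'E'
BIN=dict(carton=(.6243,.2527,-1.2),blue=(.6268,.0084,3.7),yellow=(.6290,-.2508,-.9))
def binpt(b,x,y):
    X,Y,a=BIN[b]; c,s=np.cos(np.radians(a)),np.sin(np.radians(a)); return np.array([X+c*x-s*y,Y+s*x+c*y])
def F(): return np.round(robot.get_contact_force(),1)
def pick(xy,a,z,force,hi=.15):
    robot.goto([*xy,hi],q(a)); robot.line_to([*xy,z+.02],velocity=.15); robot.line_to([*xy,z],velocity=.06)
    print('at grasp',np.round(robot.get_tool_pos(),4),F()); robot.grab(force); robot.dwell(.1)
    w=robot.get_width(); robot.line_to([*xy,z+.03],velocity=.08); print('width',round(w,3),round(robot.get_width(),3),'F',F()); robot.line_to([*xy,hi],velocity=.2)
def place(xy,a,z,hi=.15):
    robot.goto([*xy,hi],q(a)); print('width',round(robot.get_width(),3))
    robot.line_to([*xy,z+.02],velocity=.15); robot.line_to([*xy,z],velocity=.04)
    print('at place',np.round(robot.get_tool_pos(),4),F()); robot.let_go(); robot.dwell(.15)
    robot.line_to([*xy,z+.04],velocity=.08); robot.line_to([*xy,hi],velocity=.25); print('t',robot.get_time_s(),F())
E
python3 - <<'E'
from h import *
pick((.4042,.1892),3.7,.004,60)
E
```

```text
at grasp [0.404  0.1891 0.0038] [-0.7 -0.  -0.3]
width 0.592 0.592 F [ 0.  -0.4 -1.6]
```

Run:
```python
from h import *
place(binpt('blue',0,.045),3.7,.009)
pick((.4350,-.0667),3.7,.004,60)
place(binpt('blue',0,-.045),3.7,.009)
snap('top','t1');snap('side','s1')
```

```text
width 0.595
at place [0.6235 0.0532 0.0088] [-2.5 -0.5  1.6]
t 22.4 [-0.2 -0.3 -0.8]
at grasp [ 0.4348 -0.0667  0.0039] [-0.   0.1 -0.7]
width 0.599 0.594 F [-0.2  0.7 -1.7]
width 0.597
at place [ 0.6293 -0.0364  0.0089] [-2.4  0.2  3.9]
t 30.775 [-0.  -0.6 -0.3]
```

View pics/s1.png

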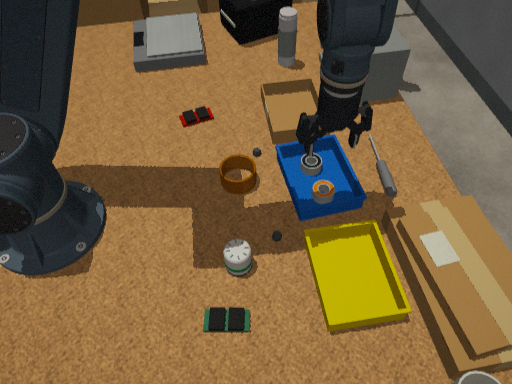

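Both bearings lie side by side in the blue bin, at (312,165) and (323,190). Next, the filter and the pads.

Run:
```python
from h import *
pick((.4072,-.1769),0,.016,60)
place(binpt('carton',0,0),-1.2,.021)
pick((.3666,-.2942),79,.004,80)
place(binpt('yellow',-.022,-.031),89.1,.009)
snap('side','s2');snap('wrist','w5')
```

```text
at grasp [ 0.407  -0.1769  0.0159] [ 0.2 -0.2  0.2]
width 0.649 0.645 F [-0.3  0.3 -3.1]
width 0.651
at place [0.6239 0.2526 0.0208] [-2.3 -1.3 -1.3]
t 39.9833 [-0.2 -0.5 -1. ]
at grasp [ 0.3663 -0.294   0.0037] [-0.7  0.1 -0.7]
width 0.46 0.465 F [-0.4  0.  -1.7]
width 0.464
at place [ 0.6062 -0.2812  0.0088] [-1.6  0.7  1. ]
t 49.9167 [ 0.6  0.8 -0.1]
```

View pics/s2.png

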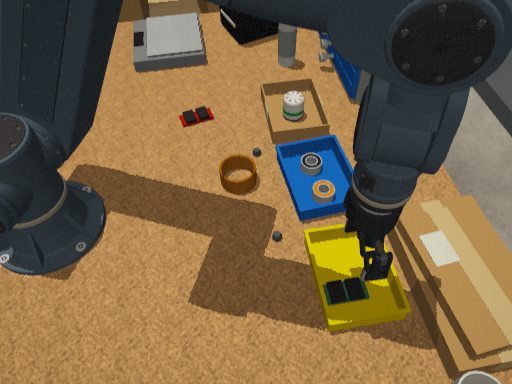

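View pics/w5.png

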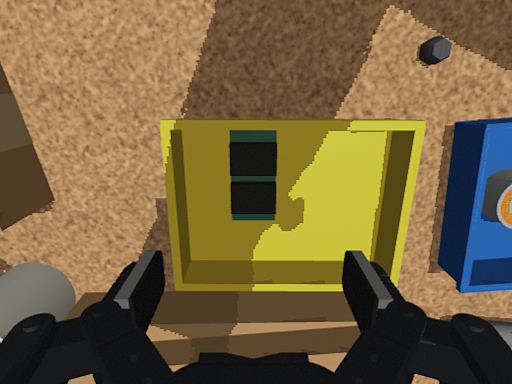

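The filter stands upright in the carton, at (293,105) in the side view. The green pad lies flat in the −x/−y half of the yellow bin, at (253,175) in the wrist view. Next is the red pad, gripped off-centre on its +x block so the fingers clear the green one.

```bash
python3 - <<'E'
from h import *
a=np.radians(12); o=.0185
pick((.3584+o*np.cos(a),.2937+o*np.sin(a)),102,.004,90)
place(binpt('yellow',.022+o,.031),89.1,.009)
robot.goto([.40,-.05,.3],q(80)); robot.dwell(.2)
for c in('side','top','wrist'): snap(c,c+'9')
print(robot.get_time_s())
W,m=cloud(np.load('pics/top9.npz'));
E
python3 - <<'E'
import cv2
cv2.imwrite('pics/f9.png',cv2.resize(cv2.vconcat([cv2.imread('pics/%s9.png'%i) for i in('side','top')]),(450,600)))
E
```

```text
at grasp [0.3762 0.2973 0.0037] [ 0.1  0.1 -0.8]
width 0.469 0.467 F [ 0.   0.3 -1.5]
width 0.463
at place [ 0.6696 -0.2203  0.0088] [-3.   1.   1.9]
t 61.1833 [ 0.7 -0.6 -0.6]
62.8583
```

View pics/f9.png

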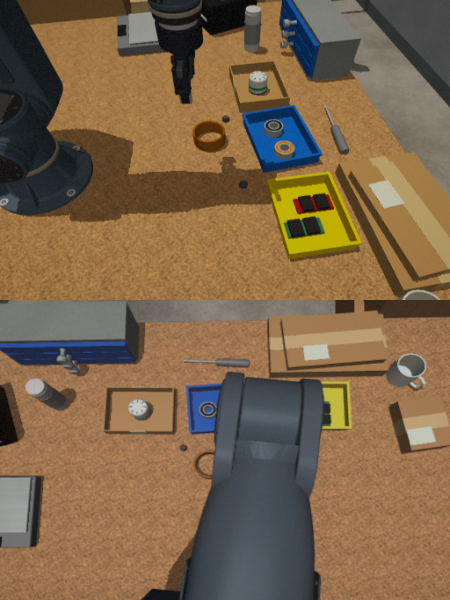

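View pics/side9.png

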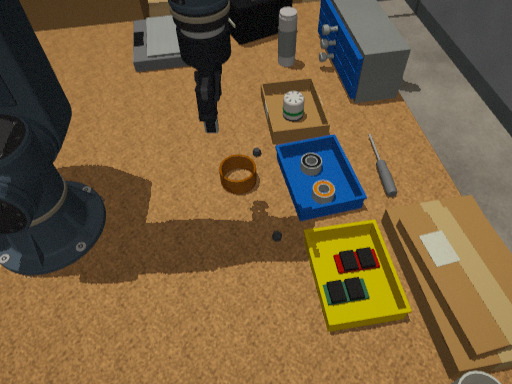

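Everything is in place, with the red pad at (356,260) and the green at (347,291). One last numeric check of heights, tilt and tape, in side minus/plus its known bias, and with the wrist camera.

Run:
```python
from h import *
T={'bearing_black':(*binpt('blue',0,.045),.03),'bearing_orange':(*binpt('blue',0,-.045),.03),'filter':(*binpt('carton',0,0),.069),'green':(*binpt('yellow',-.022,-.031),.022),'red':(*binpt('yellow',.022,.031),.022),'tape':(.4405,.05,.048)}
for v in('side9','wrist9'):
    W,m=cloud(np.load(f'pics/{v}.npz'));P=W[m]
    if v=='side9': P=P+[-.0015,.0035,0]
    for n,(x,y,h) in T.items():
        r=.055 if n in('tape','green','red') else .04
        k=P[(np.hypot(P[:,0]-x,P[:,1]-y)<r)&(abs(P[:,2]-h)<.007)]
        if n in('green','red'): k=k[abs(k[:,1]-y)<.028]
        if len(k)<60: print(v,n,'few',len(k));continue
        A=np.c_[k[:,:2]-k[:,:2].mean(0),np.ones(len(k))];c=np.linalg.lstsq(A,k[:,2],rcond=None)[0]
        rc=cv2.minAreaRect((k[:,:2]*1000).astype(np.float32))
        print(v,n,len(k),'top z',round(c[2]*1e3,1),'exp',h*1e3,'tilt',round(np.hypot(*c[:2]),3),'err mm',np.round(np.array(rc[0])-[x*1e3,y*1e3],1))
```

```text
side9 bearing_black 258 top z 29.0 exp 30.0 tilt 0.02 err mm [-1.6  0.3]
side9 bearing_orange 305 top z 28.9 exp 30.0 tilt 0.017 err mm [-1.8  1.6]
side9 filter 223 top z 67.3 exp 69.0 tilt 0.048 err mm [-0.7 -3.6]
side9 green 676 top z 21.6 exp 22.0 tilt 0.028 err mm [-7.1  1.2]
side9 red 641 top z 21.5 exp 22.0 tilt 0.018 err mm [3.  0.3]
side9 tape 308 top z 46.3 exp 48.0 tilt 0.003 err mm [-0.5  0. ]
wrist9 bearing_black 311 top z 28.1 exp 30.0 tilt 0.035 err mm [ -2.7 -13.7]
wrist9 bearing_orange 671 top z 28.2 exp 30.0 tilt 0.012 err mm [-1.6  0.1]
wrist9 filter 1025 top z 66.4 exp 69.0 tilt 0.04 err mm [-2.2 -3.6]
wrist9 green few 35
wrist9 red 1080 top z 20.7 exp 22.0 tilt 0.024 err mm [ 7.7 -0.8]
wrist9 tape 999 top z 46.0 exp 48.0 tilt 0.003 err mm [-0.4  0.3]
```

All tops are at the expected floor-resting heights, tilts are under 0.05 rad, and the tape hasn't moved. Handing in.

Run:
```python
from bench import robot
print(robot.get_time_s(),robot.get_contact_force()); robot.hand_in()
```

```text
62.8583 [ 0.21089169 -0.66239807  0.46020399]
the job is handed in; nothing more can be done
```

I sorted all five parts and handed the job in at about 63 s. Both bearings are in the blue bin, both pads side by side in the yellow bin, and the filter upright in the carton. The hand-in reports no verdict, so what follows rests on my own last measurements.

**Final checks:**
- **Heights:** every part's top surface read 0.4–2.6 mm below its expected resting height. The wrist camera read 1–2 mm low on everything throughout.
- **Tilt:** every part read below 0.05 rad, against a limit of 0.15 rad.
- **Tape roll:** it stayed put to within about 0.5 mm.
- **Gripper:** it was clear of everything at hand-in.

**Disagreements:**
- **Top and side cameras:** they differed by about 6 mm in y. I used wrist views from opposite directions, which agreed with their mean.
- **Clipped readings:** in the final check, the black bearing's wrist reading (13.7 mm off) was probably cut off at the edge of the view. The pads' x readings (3–8 mm off) were probably distorted by the bin walls. The wrist camera barely saw the green pad, so its final check is from the side camera only. The side view shows both pads and both bearings inside their bins with clear gaps between them.

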